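# Hang the L-shaped hook plate level on the peg

### The arm

A 6-joint arm with a two-finger parallel gripper is mounted at the origin on a cart in front of the work surface, level with it; the furniture and walls round the work are solid. World frame = base frame: x ahead of the robot, y to its left, z up, the work surface at z = 0. Lengths are in m, angles in rad, forces in N, time in s.
With the tool pointing down it reaches from about 0.35 to 0.975 m from the base axis. Payload 7.1 kg.
Tool frame: the origin (TCP) lies midway between the tips of the shut fingers; the grasp point (between the pads) lies 19 mm behind it; z points along the fingers, y is the line along which they close (so a half turn about z gives the same grasp; the last joint's range is limited). The gripper opens to 88 mm and grips with 3 to 60 N. Pads are 20 mm wide; open, the fingers measure 115 mm over their backs; the gripper's body (75 mm by 178 mm) begins 61 mm behind the grasp point.
Start: joints at [1.192, 0.423, 1.63, -0, 1.089, -0.019], TCP at [0.22, 0.585, 0.223] pointing down, gripper open.
Joint ranges: [-3, 3], [-0.9, 2.11], [0.09, 2.58], [-1.31, 4.45], [0.11, 2.69], [-2.54, 2.54]. Speed limits (rad/s): [2.39, 2.39, 3.01, 3.14, 3.14, 3.14].

### API

Orientations are given as a unit quaternion [w, x, y, z].
In Python, from station import move_pose, movel, movej, command_gripper, wait, inverse_kinematics, read_camera, camera_info, MotionError, job_done, get_time, get_joint_pos, get_qvel, get_effort, get_tcp_pos, get_ee_rot, get_ft_force, get_ft_torque, get_grip_width, get_finger_force gives the robot as it stands. Calls block until the motion is done:
- move_pose(position, orientation): joint-space move of the TCP to a pose.
- movel(position, frame=None, v=0.15, until_force=None): straight line of the TCP; frame=None keeps the orientation; v is the mean speed in m/s. With until_force (N) it stops when the force on the tool has changed by that much, and returns True; else False.
- movej(angles): joint-space move.
- command_gripper(opening): opening from 0.0 (shut) to 1.0 (fully open); the grip force is fixed at half the most; returns when the fingers have stopped.
- wait(seconds).
- inverse_kinematics(position, orientation): joint angles nearest the present ones, or None.
- read_camera(name): name is "side" or "top"; returns the picture (480x640x3 uint8, red, green, blue); there is no depth.
- camera_info(name): a dict with "intrinsics" (3x3 intrinsics, pixels), "T" (4x4, takes a point from camera to world coordinates). Camera axes: x right, y up, looking along -z (the intrinsics and any distortion apply to the point x, -y, -z); pixel columns grow to the right and rows downward; lengths in m; the calibration is good to about 2 mm. A picture is of the moment at which its call begins. camera_info takes no time and is no camera call.
A pose or a line that the arm cannot do raises MotionError and nothing moves.
- job_done(): hands the job in; it is judged then, once.
Readings, each from a call of its own:
- get_time(): time.
- get_joint_pos(): joint angles.
- get_qvel(): joint speeds.
- get_effort(): joint torques, N m.
- get_tcp_pos(): TCP position.
- get_ee_rot(): TCP orientation.
- get_ft_force(): force on the tool from outside, world axes, zero at the start.
- get_ft_torque(): the same for the moment, N m.
- get_grip_width(): opening from 0.0 (shut) to 1.0 (fully open).
- get_finger_force(): force on a finger pad.
Only numpy, scipy, OpenCV 4.12 (cv2) and the standard library are available. Lean on these libraries where they do the work, as an engineer would, in place of code of your own. Each camera call takes 0.05 s, during which the arm holds its last target. There are 200 camera calls.

### The job

Take the L-shaped hook plate out of its slotted wooden block and hang it on the stand's peg by the one of its five holes that lets it hang level by itself, all the way on behind the peg's thicker head. The peg's height on its post has been readjusted and is not known exactly, so feel for it gently and never press the plate hard against the stand; do not drop the plate, and leave the other things on the worktop where they are.

Things in the scene. Friction and masses are not known exactly. Their poses are not given: they have to be found in the camera images.
- plate_mid (a point): Middle of the bounding box of the loose L-shaped hook plate: even 8 mm dark metal, 0.2 to 0.45 kg, 200 mm long (y), 145 mm tall (z), standing upright; x square to it. From here a bar 40 mm tall runs along the whole bottom (y -100..100 mm, z -72.5..-32.5); on it a leg 110 mm wide (y -10..100) rises to the top at z +72.5, a free edge to pinch. Above the bar, y below -10 is empty.
- plate_holes (a point): Centre of the middle one of the plate's five 12 mm round through holes, in a row along the plate's y, 19 mm apart: from plate_mid they lie at z = +22.5 mm and y = +7, +26, +45 (this point), +64, +83 mm. Same axes as plate_mid. Three tiny light wire hooks, 16 mm proud, sit on the bar's front (-x) at y = -75, 0, +75 mm.
- slot_floor (a point): Centre of the slot's floor in the fixed wooden block (60 mm in x, 150 mm along y, 30 mm tall). The slot runs along y, open at both ends, 10 mm wide, 20 mm deep, its floor 10 mm above the worktop. The plate's bottom edge stands on that floor; lift it straight up.
- peg_mark (a point): Mark on the fixed peg stand, 170 mm above the worktop. x points level from the peg's tip towards the post. The peg lies level along x, its axis straight above or below this mark: anywhere from 15 mm below to 15 mm above, clamped, not reported. Along x: collar face (22 mm dia.) at 0; shank, 7 mm dia., 0 to -20 mm; thicker blunt head, 10 mm dia., -20 mm to the tip at -30 mm. The plate hangs on the shank.
- peg_stand: The fixed steel stand: origin under its round foot (110 mm diameter, 14 mm tall), straight below the mark; axes as the mark. Its flat post (12 mm thick, 30 mm wide) stands behind the collar at x = +10..+22 mm, its top 2 mm below the mark; the peg and collar sit on a tongue (20 mm wide) clamped to the front of it, with the nut behind, below the peg.
- tin_tomato: Bystander, to be left alone: short round food tin, 75 mm across, 58 mm tall. Origin at the centre of its underside.
- tin_fish: Bystander, to be left alone: flat rounded food tin, 63x105x26 mm. Origin at the centre of its underside.
- lemon_1: Bystander, to be left alone: lemon lying on the worktop, 71x53x51 mm. Origin at the centre of its underside.
- garlic: Bystander, to be left alone: garlic bulb, 60 mm across, 58 mm tall. Origin at the centre of its underside.
- spice_1: Bystander, to be left alone: spice jar with black cap, 41 mm across, 105 mm tall. Origin at the centre of its underside.
- spice_2: Bystander, to be left alone: another spice jar with black cap, 41 mm across, 105 mm tall. Origin at the centre of its underside.
- green_mug: Bystander, to be left alone: mug with a handle, 86x121 mm, 99 mm tall. Origin at the centre of its underside.

How it is judged:
By the outcome, as a careful person would: the job done as asked, in the order asked, and still so for the second after the job is handed in, with the robot touching nothing.
It also fails if it takes over 53 s, if anything falls off the work surface, if the arm or the gripper's body presses on something with over 40 N, if the wrist force passes 120 N, or if a joint passes its speed limit or range.

## Working session

There is one attempt and no reset: what is moved stays moved. The work goes in short steps, each a Python script; the robot and the scene stay as the last script left them, time stands still between calls to the robot, and variables do not carry over. Pictures are saved under pics/ and viewed, at most 10 in all, crops included, and the job is handed in when it is done.

```bash
ls; mkdir -p pics; python3 - <<'E'
from station import *
import cv2,numpy as np
np.set_printoptions(precision=4,suppress=True)
for n in("side","top"):
    cv2.imwrite(f"pics/{n}0.png",cv2.cvtColor(read_camera(n),cv2.COLOR_RGB2BGR))
    i=camera_info(n); print(n,i)
print(get_time(),get_ee_rot(),get_tcp_pos())
E
```

```text
pics
side {'intrinsics': array([[521.6491,   0.    , 319.8521],
       [  0.    , 521.6491, 242.4556],
       [  0.    ,   0.    ,   1.    ]]), 'T': array([[ 0.9753,  0.1363, -0.1737,  0.386 ],
       [-0.2207,  0.6147, -0.7572, -0.797 ],
       [ 0.0036,  0.7769,  0.6296,  0.8402],
       [ 0.    ,  0.    ,  0.    ,  1.    ]])}
top {'intrinsics': array([[510.2067,   0.    , 317.9341],
       [  0.    , 510.2067, 234.902 ],
       [  0.    ,   0.    ,   1.    ]]), 'T': array([[ 0.0011,  0.9969, -0.0792,  0.4627],
       [-1.    ,  0.0006, -0.0065,  0.0611],
       [-0.0065,  0.0792,  0.9968,  1.2346],
       [ 0.    ,  0.    ,  0.    ,  1.    ]])}
0.1 [-0.0001  0.179   0.9839 -0.0007] [0.2199 0.5845 0.222 ]
```

View pics/side0.png

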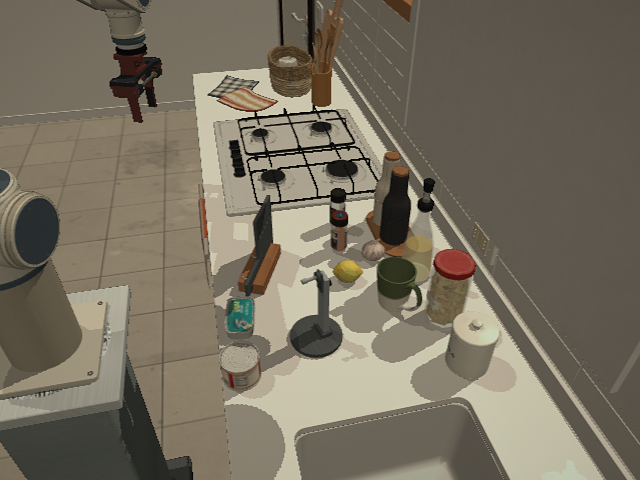

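View pics/top0.png

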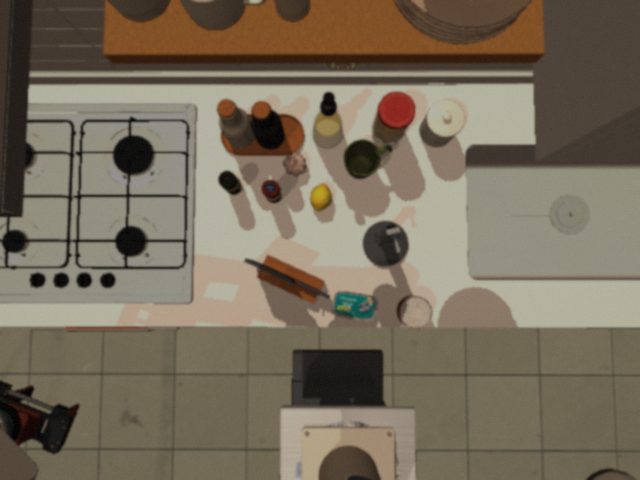

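The side view shows the plate standing in the wooden block near (262,250) and the stand near (318,310). In the top view, the block is at (292,279) and the stand's foot at (386,244). I'll enlarge both.

```bash
python3 - <<'E'
import cv2
a=cv2.imread("pics/top0.png")[215:335,235:435]; cv2.imwrite("pics/topc.png",cv2.resize(a,None,fx=4,fy=4,interpolation=cv2.INTER_CUBIC))
a=cv2.imread("pics/side0.png")[185:365,215:365]; a=cv2.resize(a,None,fx=3.3,fy=3.3,interpolation=cv2.INTER_CUBIC)
cv2.imwrite("pics/sidec.png",cv2.convertScaleAbs(a,alpha=1.5,beta=15))
E
```

```text
(no output)
```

View pics/topc.png

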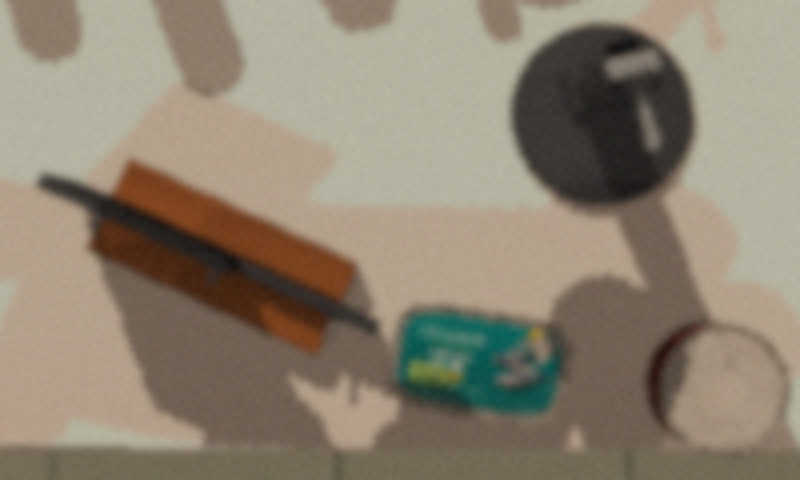

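View pics/sidec.png

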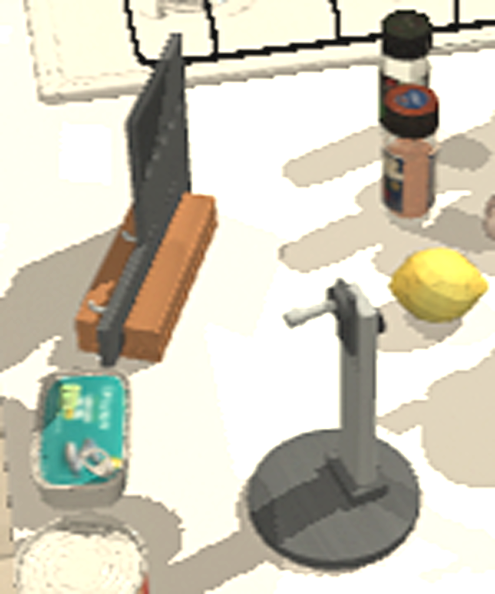

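The crops show the plate leg at the far-left end (+y), with the hooks facing the robot and a yaw of about -25°. The peg points towards the robot with a yaw of about +14°, and its tip is at side-crop (290,318) and top-crop (655,150). Next I'll turn these into positions.

```bash
cat > h.py <<'E'
from station import *
import cv2,numpy as np
np.set_printoptions(precision=4,suppress=True)
def ray(n,u,v):
    i=camera_info(n);K=i["intrinsics"];T=i["T"]
    d=T[:3,:3]@np.array([(u-K[0,2])/K[0,0],-(v-K[1,2])/K[1,1],-1]); return T[:3,3],d
def onz(n,p,z):
    o,d=ray(n,*p); return o+d*(z-o[2])/d[2]
def tri(pt,ps):
    o,d=ray("top",*pt);q,e=ray("side",*ps)
    s=np.linalg.lstsq(np.c_[d,-e],q-o,rcond=None)[0]; a=o+d*s[0];b=q+e*s[1]
    return (a+b)/2,np.linalg.norm(a-b)
def proj(n,P):
    i=camera_info(n);K=i["intrinsics"];T=i["T"];c=T[:3,:3].T@(np.array(P)-T[:3,3])
    return K[0,2]+K[0,0]*c[0]/-c[2], K[1,2]-K[1,1]*c[1]/-c[2]
ct=lambda u,v:((u+.5)/4-.5+235,(v+.5)/4-.5+215)
cs=lambda u,v:((u+.5)/3.3-.5+215,(v+.5)/3.3-.5+185)
E
python3 - <<'E'
from h import *
t=cv2.imread("pics/top0.png");s=cv2.imread("pics/side0.png")
hs=cv2.cvtColor(t,cv2.COLOR_BGR2HSV)
m=cv2.inRange(hs,(3,120,40),(20,255,255));m[:215]=0;m[325:]=0;m[:,:235]=0;m[:,340:]=0
pts=cv2.findNonZero(m);r=cv2.minAreaRect(pts);print("block px",r)
W=np.array([onz("top",p[0],.03)[:2] for p in pts],np.float32);r=cv2.minAreaRect(W);print("block",r)
print("click corners",[onz("top",ct(*p),.03)[:2] for p in((133,162),(357,265),(320,350),(92,245))])
# foot
g=cv2.cvtColor(t,cv2.COLOR_BGR2GRAY)
m=((g<95)*255).astype(np.uint8);k=np.zeros_like(m);k[215:270,358:412]=m[215:270,358:412]
k=cv2.morphologyEx(k,cv2.MORPH_OPEN,np.ones((9,9)))
c=max(cv2.findContours(k,0,1)[0],key=cv2.contourArea);(x,y),R=cv2.minEnclosingCircle(c);print("foot px",x,y,R,"rect",cv2.boundingRect(c))
print("foot",onz("top",(x,y),.014),onz("top",ct(603,115),.014),"side",onz("side",cs(333,495),.014))
print("peg tip",tri(ct(655,150),cs(290,318)),"collar",tri(ct(640,92),cs(336,302)))
print("post top",[onz("top",ct(*p),.168) for p in((606,66),(660,58))])
print("plate top corners: far",tri(ct(42,180),cs(178,35)),onz("top",ct(42,180),.155))
# dark plate line centre points along top strip
for U in(60,100,140,180): 
    col=g[215:335,int(ct(U,0)[0])].astype(float); 
    guess=180+(U-42)*.435; v=np.arange(120); w=np.clip(90-col,0,None)*(abs(v-guess/4)<5); print(U,onz("top",(int(ct(U,0)[0]),215+(w*v).sum()/w.sum()),.155))
E
```

```text
block px ((290.2577819824219, 278.82720947265625), (62.80506134033203, 25.122026443481445), 25.20112419128418)
block ((0.45495110750198364, 0.13413557410240173), (0.14809007942676544, 0.058717697858810425), 64.9075927734375)
click corners [array([0.5105, 0.1873]), array([0.45  , 0.0549]), array([0.4004, 0.0766]), array([0.4616, 0.211 ])]
foot px 384.9723815917969 244.70858764648438 23.12632179260254 rect (364, 223, 43, 44)
foot [ 0.5363 -0.0914  0.014 ] [ 0.5395 -0.0924  0.014 ] side [ 0.5385 -0.0964  0.014 ]
peg tip (array([ 0.5123, -0.0993,  0.1735]), np.float64(0.0020919600343607247)) collar (array([ 0.5415, -0.0917,  0.1732]), np.float64(8.225489380382676e-05))
post top [array([ 0.5555, -0.0748,  0.168 ]), array([ 0.5598, -0.1032,  0.168 ])]
plate top corners: far (array([0.496 , 0.222 , 0.1568]), np.float64(0.00022370425894286376)) [0.496  0.2223 0.155 ]
60 [0.4929 0.214  0.155 ]
100 [0.4807 0.1927 0.155 ]
140 [0.473  0.1715 0.155 ]
180 [0.4624 0.1503 0.155 ]
```

The block centre is (0.455, 0.134) with a yaw of -25°. The stand is at about (0.540, -0.0925) with a yaw of about 13°, and the peg is at z≈0.173. By area the centroid lies at y≈+26 mm, so hole 2 is the one that hangs level. I'll pinch the plate above that hole and lift.

```bash
cat >> h.py <<'E'
from scipy.spatial.transform import Rotation as Ro
def quat(yawdeg,k=0):  # tool down, tool y along world yaw
    a=np.radians((yawdeg+90)/2+90*k); return [0.0,np.cos(a),np.sin(a),0.0]
E
python3 - <<'E'
from h import *
for k in(0,1):
    print(k,[inverse_kinematics(p,quat(y,k)) for p,y in(([.4647,.155,.2],-25),([.516,-.098,.32],13))])
q=quat(-25,0);R=Ro.from_quat(q[1:]+q[:1]).as_matrix();print(R[:,1])
print([ (get_ft_force(),wait(.02))[0] for _ in range(4)])
E
```

```text
0 [array([ 0.2976,  0.2563,  1.9421, -0.    ,  0.9432,  0.734 ]), array([-0.2103,  0.1703,  1.7474, -0.    ,  1.224 , -0.4372])]
1 [array([ 0.2976,  0.2563,  1.9421, -0.    ,  0.9432, -2.4076]), None]
[ 0.9063 -0.4226  0.    ]
[array([0.8658, 0.0051, 0.3999]), array([-0.2048,  1.1151, -0.2385]), array([0.1906, 0.7356, 0.1335]), array([-0.1323, -0.5739,  0.2799])]
```

```bash
python3 - <<'E'
from h import *
q=quat(-25)
move_pose([.4647,.155,.23],q); print(get_time())
print(movel([.4647,.155,.126],v=.12,until_force=10),get_tcp_pos())
command_gripper(0); print("grip",get_grip_width(),get_finger_force(),get_tcp_pos(),get_ft_force())
movel([.4647,.155,.19],v=.08)
print("lifted",get_grip_width(),get_finger_force(),get_ft_force(),get_ft_torque(),get_time())
movel([.4647,.155,.34],v=.15)
c=np.radians(13);X=np.array([np.cos(c),np.sin(c)]);M=np.array([.540,-.0925])
p=M-.025*X; move_pose([*p,.34],quat(13)); wait(.2)
print(get_time(),get_tcp_pos(),np.mean([(get_ft_force(),wait(.02))[0] for _ in range(5)],0))
a=read_camera("side")[90:360,180:440]
cv2.imwrite("pics/s1.png",cv2.convertScaleAbs(cv2.resize(cv2.cvtColor(a,cv2.COLOR_RGB2BGR),None,fx=2.2,fy=2.2),alpha=1.5,beta=15))
E
```

```text
1.9667
False [0.4652 0.1552 0.1265]
grip 0.08819666322551312 30.000151991844177 [0.4647 0.155  0.126 ] [0.5116 0.1701 0.5525]
lifted 0.09130138553450054 29.998182356357574 [-0.3391  0.577  -2.2841] [-0.0672  0.1298  0.0061] 5.1333
7.5667 [ 0.5157 -0.0971  0.34  ] [ 0.0285  0.4779 -2.8683]
```

View pics/s1.png

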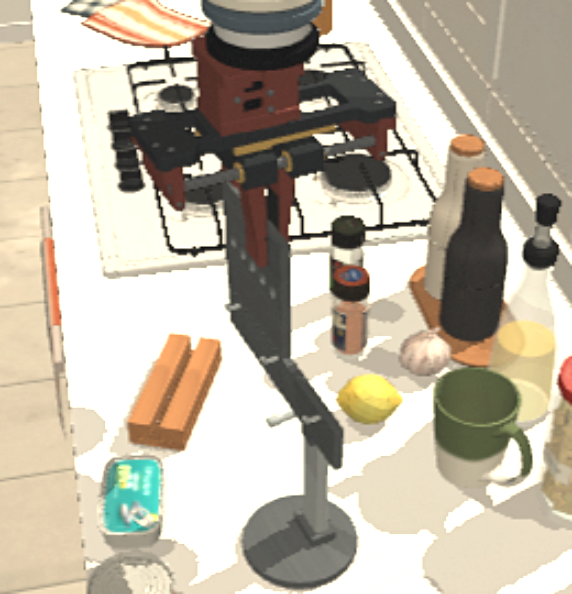

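The plate is held level above the peg, with the block left clear. Next I'll feel the peg's height with the plate's bottom edge, then its lateral position with the leg's free edge.

```bash
python3 - <<'E'
from h import *
import json
c=np.radians(13);X=np.array([np.cos(c),np.sin(c)]);Y=np.array([-X[1],X[0]]);M=np.array([.540,-.0925])
P=lambda x,y,z:[*(M+x*X+y*Y),z]
movel(P(-.025,0,.314),v=.08); wait(.2)
hit=movel(P(-.025,0,.270),v=.015,until_force=4); t=get_tcp_pos(); print("z",hit,t,get_ft_force(),get_time())
if not hit: raise SystemExit
zp=t[2]-.116-.005; print("peg z",zp)
movel(P(-.025,0,t[2]+.006),v=.05); wait(.1)
movel(P(-.08,0,t[2]+.006),v=.12)
# peg at plate z=+52, y=-10-5-12 -> TCP(y26) at peg y +53
zt=zp-.052+.0435
movel(P(-.08,.055,zt),v=.15)
print("adv",movel(P(-.025,.055,zt),v=.08,until_force=5)); wait(.2)
hit=movel(P(-.025,.025,zt),v=.015,until_force=4); t=get_tcp_pos(); f=get_ft_force()
yt=(t[:2]-M)@Y; print("y",hit,t,yt,f,get_ft_torque(),get_time())
if hit: movel(P(-.025,yt+.006,zt),v=.05)
json.dump([zp,yt],open("touch.json","w")); print(get_grip_width())
E
```

```text
z True [ 0.5157 -0.0981  0.2905] [-1.148   0.6432  4.1391] 9.9917
peg z 0.16949044987332512
adv False
y True [ 0.5067 -0.0616  0.1604] 0.03758301032438648 [-0.2348  0.9029 -2.6866] [ 0.1588 -0.0536  0.02  ] 14.3583
0.08895445745175334
```

The height contact is clear. The lateral contact isn't (the force afterwards was small), so I'll repeat it with averaged readings.

```bash
python3 - <<'E'
from h import *
c=np.radians(13);X=np.array([np.cos(c),np.sin(c)]);Y=np.array([-X[1],X[0]]);M=np.array([.540,-.0925])
t=get_tcp_pos();z=t[2];y0=(t[:2]-M)@Y;x0=(t[:2]-M)@X
P=lambda x,y,z:[*(M+x*X+y*Y),z]
av=lambda g:np.mean([(g(),wait(.01))[0] for _ in range(10)],0)
wait(.1);f0=av(get_ft_force);m0=av(get_ft_torque);print(x0,y0,f0,m0)
for y in(.0385,.0375,.0365,.0355,.0345):
    movel(P(-.025,y,z),v=.02); f=av(get_ft_force)-f0; t=get_tcp_pos(); print(y,((t[:2]-M)@Y).round(5),"fx,fy,fz peg frame",f[:2]@X,f[:2]@Y,f[2],(av(get_ft_torque)-m0))
    if np.linalg.norm(f)>2.5: break
print(get_time())
E
```

```text
-0.0251551204433673 0.043920919112482776 [-0.2317 -0.005  -2.919 ] [-0.0739  0.0385 -0.0074]
0.0385 0.03843 fx,fy,fz peg frame 0.19581794850528175 0.4297576036484737 -0.03495857796764623 [ 0.0054 -0.0127  0.0128]
0.0375 0.03759 fx,fy,fz peg frame -0.09173671782371645 0.951787025036293 0.046743970269403246 [0.1632 0.0607 0.0004]
0.0365 0.03735 fx,fy,fz peg frame 0.5898469440254648 5.611758226781157 1.6679005673248797 [0.9307 0.1224 0.0117]
16.3
```

Contact is confirmed at TCP offset y = 37.6 mm. That puts hole 2 on the peg at y = -3.4 mm with the TCP at z≈0.1907. I'll insert with a force guard.

```bash
python3 - <<'E'
from h import *
c=np.radians(13);X=np.array([np.cos(c),np.sin(c)]);Y=np.array([-X[1],X[0]]);M=np.array([.540,-.0925])
P=lambda x,y,z:[*(M+x*X+y*Y),z]
loc=lambda:(lambda t:np.array([(t[:2]-M)@X,(t[:2]-M)@Y,t[2]]))(get_tcp_pos())
z=get_tcp_pos()[2]
movel(P(-.025,.045,z),v=.06); movel(P(-.075,.045,z),v=.12)
y,z=-.0034,.1907
movel(P(-.075,y,z),v=.15); movel(P(-.045,y,z),v=.1); wait(.15)
for dy,dz in((0,0),(0,.001),(0,-.001),(.001,0),(-.001,0)):
    movel(P(-.045,y+dy,z+dz),v=.05);wait(.1)
    hit=movel(P(-.012,y+dy,z+dz),v=.025,until_force=4); l=loc(); print(dy,dz,hit,l,get_ft_force(),get_time())
    if not hit or l[0]>-.020: break
    movel(P(-.045,y+dy,z+dz),v=.06)
cv2.imwrite("pics/s2.png",cv2.convertScaleAbs(cv2.resize(cv2.cvtColor(read_camera("side")[130:360,220:420],cv2.COLOR_RGB2BGR),None,fx=2.6,fy=2.6),alpha=1.5,beta=15))
E
```

```text
0 0 False [-0.0121 -0.0034  0.1907] [-0.3732  0.9289 -2.6127] 20.1
```

View pics/s2.png

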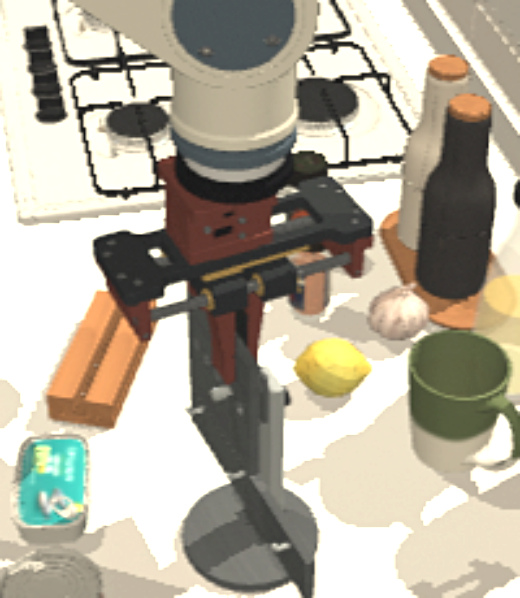

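The plate slid on without contact, and the peg tip shows through the plate at (218,393). I'll feel for the collar, back off, lower until the shank takes the weight, then release.

```bash
python3 - <<'E'
from h import *
c=np.radians(13);X=np.array([np.cos(c),np.sin(c)]);Y=np.array([-X[1],X[0]]);M=np.array([.540,-.0925])
P=lambda x,y,z:[*(M+x*X+y*Y),z]
loc=lambda:(lambda t:np.array([(t[:2]-M)@X,(t[:2]-M)@Y,t[2]]))(get_tcp_pos())
av=lambda:np.mean([(get_ft_force(),wait(.01))[0] for _ in range(8)],0)
y,z=-.0034,.1907
hit=movel(P(.003,y,z),v=.012,until_force=4); l=loc(); print("collar",hit,l,av(),get_time())
x=l[0]-.004 if hit else None
if not hit: raise SystemExit
movel(P(x,y,z),v=.03); wait(.1); print(av())
hit=movel(P(x,y,z-.005),v=.01,until_force=3.5); print("lower",hit,loc(),av(),get_time())
E
```

```text
collar True [-0.0032 -0.0031  0.1899] [-0.2801  0.0908 -3.442 ] 21.0333
[ 0.1592 -0.2064 -2.4737]
lower True [-0.007  -0.0035  0.188 ] [-0.2262 -0.2012  4.7916] 21.9083
```

The collar contact (x=-3.2 mm) and the 2.7 mm drop both match the shank, so the plate is behind the head. I'll ease the pressure and release.

```bash
python3 - <<'E'
from h import *
c=np.radians(13);X=np.array([np.cos(c),np.sin(c)]);Y=np.array([-X[1],X[0]]);M=np.array([.540,-.0925])
P=lambda x,y,z:[*(M+x*X+y*Y),z]
av=lambda:np.mean([(get_ft_force(),wait(.01))[0] for _ in range(8)],0)
movel(P(-.007,-.0034,.1884),v=.02); wait(.1); print(av())
command_gripper(.35); print(get_grip_width(),av())
movel(P(-.007,-.0034,.25),v=.06); movel(P(-.007,-.0034,.36),v=.2)
move_pose([.40,.25,.36],quat(13)); wait(1)
print(get_time())
s=read_camera("side")[180:370,220:390];cv2.imwrite("pics/s3.png",cv2.convertScaleAbs(cv2.resize(cv2.cvtColor(s,cv2.COLOR_RGB2BGR),None,fx=3.1,fy=3.1,interpolation=2),alpha=1.5,beta=15))
cv2.imwrite("pics/t3.png",cv2.cvtColor(read_camera("top"),cv2.COLOR_RGB2BGR))
E
```

```text
[ 0.5733  0.1584 -0.6629]
0.3489457574775688 [ 0.0326 -0.3739  0.028 ]
27.225
```

View pics/s3.png

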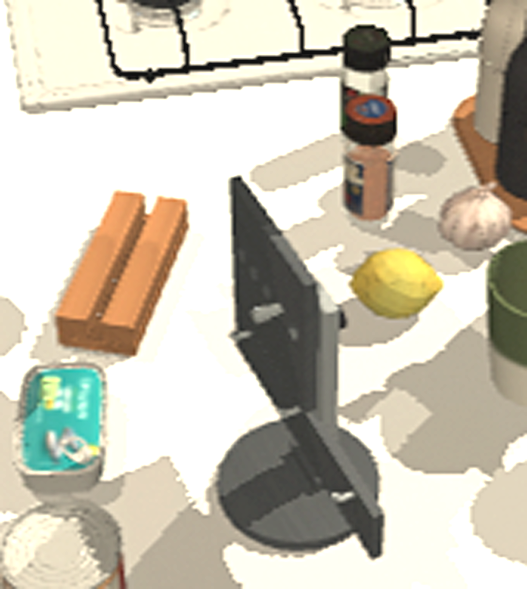

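View pics/t3.png

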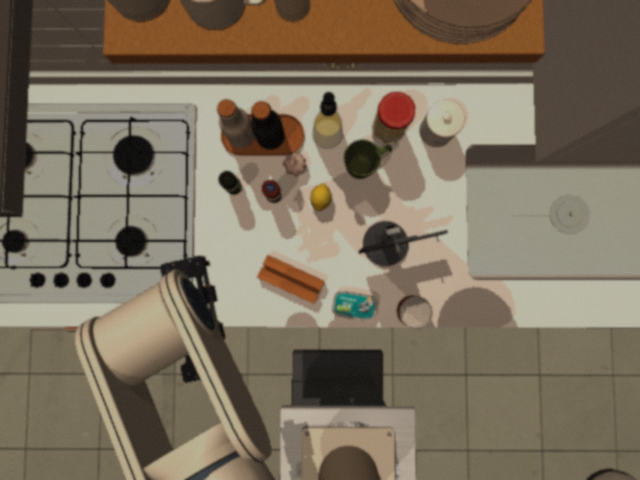

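The plate hangs behind the head (head at crop (265,313)) and the bystanders haven't moved. I'll check that it's level against predicted corner pixels, then hand in.

```bash
python3 - <<'E'
from h import *
c=np.radians(13);X=np.array([np.cos(c),np.sin(c)]);Y=np.array([-X[1],X[0]]);M=np.array([.540,-.0925])
for tilt in(-5,0,5):
  a=np.radians(tilt);o=[]
  for y,z in((.074,.05),(-.126,-.095),(-.126,-.055)):
    yy=y*np.cos(a)-z*np.sin(a);zz=y*np.sin(a)+z*np.cos(a)
    u,v=proj("side",[*(M-.011*X+(yy-.0034)*Y),.167+zz]); o.append(((u-220)*3.1,(v-180)*3.1))
  print(tilt,np.array(o).round().tolist())
E
```

```text
-5 [[229.0, 187.0], [381.0, 564.0], [381.0, 515.0]]
0 [[232.0, 182.0], [375.0, 567.0], [377.0, 523.0]]
5 [[234.0, 178.0], [367.0, 567.0], [372.0, 528.0]]
```

```bash
python3 -c "
from station import *
print(job_done(),get_time())"
```

```text
the job is handed in; nothing more can be done
the job is handed in; nothing more can be done
```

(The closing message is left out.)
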